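Put the setting block away and show the welded bracket to the inspection camera

TASK

The weld on the bracket in the jig is finished: take away the setting block that stands behind the bracket's upright and lower it, upright and right to the bottom, into its own slot of the block rack (the one it fits, with the same two marks). Then lift the bracket out of the jig and hold it up to the inspection camera, level, with the weld seam squarely towards the lens and the middle of the seam at the focus point, 180 mm from the glass straight along the line of sight. Finish while still holding it there, steady; drop nothing, do not touch the camera, and leave everything else where it is.

Things in the scene. Friction and masses are not known exactly. Their poses are not given: they have to be found in the camera images.
- bracket: The welded steel lug bracket, 0.45 kg: a flat base plate 76 (x) by 100 (y) by 5 mm with an upright plate welded on it. Origin: centre of the base plate's underside; z up, x towards the welded side, at the start within about 0.55 rad of world +x. It lies level on the jig plate, against low stops at its -x and -y edges, and lifts straight up.
- upright (a point): Middle of the top edge of the bracket's upright plate, at x = 8, y = 0, z = 65 mm in the bracket's frame (and with its axes). The upright is 8 mm thick (x from 4 to 12), 50 mm wide (y from -25 to 25), 60 mm high above the base plate, with an 18 mm hole through it at z = 47 mm. It can be gripped across its 50 mm width or its thickness.
- seam (a point): The middle of the weld seam, a rippled bead of about 4 mm radius along the foot of the upright, on its +x side only: at x = 14, y = 0, z = 7 mm in the bracket's frame, with the bracket's axes.
- heel (a point): The middle of the base plate's edge away from the weld, at x = -38, y = 0, z = 0 mm in the bracket's frame; with the seam towards the lens it is on the far side from the camera.
- block: The setting block: aluminium, 0.32 kg, 30 (x) by 50 (y) by 80 mm high, its lowest 8 mm relieved by 3 mm all round; two round marks in its top. Origin: centre of its underside; z up. It stands loose on the bracket's base plate, 1 mm behind (-x of) the upright, axes parallel to the bracket's; grip it across its 50 mm width. Its top is 20 mm above the upright's.
- slot_two: The block's own slot, empty: a grey plastic pocket 66 (x) by 84 (y) by 34 mm high, opening 34 (x) by 54 (y) mm, two marks on its rim. Origin: centre of its underside; inner floor at z = 4 mm. Axes as those of the block standing in it, either way round. The three slots stand in a row along their x axes, 75 mm apart, in any order, on a fixed plywood board 12 mm thick.
- slot_one: The pocket for the smallest block, as slot_two in outer size but with an opening of 24 by 54 mm and one mark; the small block stands in it.
- slot_three: The pocket for the largest block, as slot_two in outer size but with an opening of 44 by 54 mm and three marks; empty, for its block is in use at the second job. Not for this block.
- small_block: The smallest setting block, 20 by 50 by 80 mm, one mark, in its slot. Origin: centre of its underside. Leave it.
- jig: The fixed grey jig plate under the bracket, 190 (x) by 180 (y) by 15 mm. Origin: centre of its underside; bracket and jig have nearly the same axes and centre. Low stops (top 27 mm above the table, bolt heads 32 mm) at -x and -y of the bracket; at the -x edge an opened toggle clamp, up to 92 mm above the table, its handle reaching to x = -172 mm.
- camera_head: The inspection camera with its ring light (black disc, 68 mm), fixed on the 16 mm post of a stand 455 mm high. Origin: the centre of the lens glass; z up. The camera looks along its own -x, pitched 30 degrees down from level; the post stands at x = 130 mm. The camera reaches 35 mm to either side and 80 mm above the glass.
- focus (a point): The camera's focus point, in the air, 180 mm from the glass along the line of sight: at x = -156, y = 0, z = -90 mm in the frame of camera_head, and with its axes (z up; x level, pointing back towards the camera). The bracket shown properly has its x axis along this x axis and its z axis up.
- second_job: Another bracket with the largest block (three marks), held down under a table screw clamp 310 mm high, at the right side of the table; fixed. Origin: centre of that bracket's underside. Not part of the job.
- stop_pin: A loose steel stop pin, 26 mm head down, 42 mm high, standing on the jig plate. Leave it.
- hammer: A hammer lying at the far side, 290 mm long. Leave it.
- pan: An open stainless steel pan, 150 by 220 by 60 mm, at the far side. Leave it.
- wire_brush: A wire brush with a wooden back, 250 mm long, 43 mm high, lying on the robot's side of the rack. Leave it.
- square: An engineer's square, 100 by 140 mm, 14 mm high, lying flat near the camera stand. Leave it.
- pin_cup: An aluminium cup of stop pins, 76 mm wide, 110 mm high, left of the robot. Leave it.
Mind the look-alikes: they are no part of the job. What is shaped like the bracket but orange is not meant.

How it is judged:
On the way, in this order (a step that is already met when the one before it is completed fails the run):
1. the setting block stands in its own slot, right down and let go, while the bracket is still in the jig (horizontal distance between block and slot_two below 0.006 m and z of block in the frame of slot_two below 0.009 m and angle between block's own z axis and vertical below 0.08 rad and contact force between the fingers and block below 0.3 N and horizontal distance between bracket and jig below 0.02 m and z of bracket in the frame of jig below 0.03 m), for 0.3 s.
2. the bracket is lifted clear of the jig in the fingers (height (world z) of bracket above 0.08 m and contact force between the fingers and bracket above 1 N), for 0.2 s.
At the end, for the whole second after the job is handed in: Fingers hold the bracket still in the air: seam middle within 20 mm of the focus point, level within 8 degrees, x axis within 10 degrees of the focus x axis, heel away from the camera. The block stands let go in its slot: within 6 mm of centre, 5 mm of the floor, 4.5 degrees of upright (distance between seam and focus below 0.02 m and angle between bracket's own z axis and vertical below 0.14 rad and angle between the x axis of bracket and the x axis of focus, either way round below 0.17 rad and x of heel in the frame of focus below 0 m and linear speed of bracket below 0.03 m/s and angular speed of bracket below 0.2 rad/s and contact force between the fingers and bracket above 1 N and contact force between bracket and camera_head below 0.1 N and horizontal distance between block and slot_two below 0.006 m and z of block in the frame of slot_two below 0.009 m and angle between block's own z axis and vertical below 0.08 rad and contact force between the fingers and block below 0.3 N); the arm keeps its last pose, push and grip.
It fails at once if another object is displaced by more than 30 mm (distance of any of small_block, stop_pin, hammer, pan, wire_brush, square, pin_cup from where it was at the start of the episode above 0.03 m).
It fails at once if the block or the bracket is dropped (falls faster than 0.7 m/s, as from about 25 mm, without the fingers on it) ((linear speed of block above 0.7 m/s and contact force between the fingers and block below 0.05 N) or (linear speed of bracket above 0.7 m/s and contact force between the fingers and bracket below 0.05 N)).
It fails at once if the camera is touched with more than 1 N (contact force between camera_head and anything else above 1 N).
It also fails if it takes over 54 s, if anything falls off the work surface, if the arm or the gripper's body presses on something with over 40 N, if the wrist force passes 120 N, or if a joint passes its speed limit or range.

ROBOT

A 6-joint arm with a two-finger parallel gripper is mounted at the origin on the work surface. World frame = base frame: x ahead of the robot, y to its left, z up, the work surface at z = 0. Lengths are in m, angles in rad, forces in N, time in s.
With the tool pointing down it reaches from about 0.375 to 0.75 m from the base axis. Payload 9 kg.
Tool frame: the origin (TCP) lies at the very end of the fingers, on their centre line; the grasp point (between the pads) lies 19 mm behind it; z points along the fingers, y is the line along which they close (so a half turn about z gives the same grasp; the last joint's range is limited). The gripper opens to 85 mm and grips with 20 to 120 N. Pads are 22 mm wide; open, the fingers measure 114 mm over their backs; the gripper's body (76 mm by 85 mm) begins 54 mm behind the grasp point. The pads swing forward as they close: fully open they stand 13 mm farther back than shut.
Start: joints at [-1.33, 0.104, 0.097, 1.564, 0, 1.353], TCP at [0.266, -0.538, 0.231] pointing down, gripper open.
Joint ranges: [-2.99, 2.99], [-0.84, 1.86], [-1.1, 1.16], [-1.84, 2.11], [-1.51, 1.56], [-3.14, 3.14]. Speed limits (rad/s): [2.22, 2.22, 2.57, 3.14, 3.14, 3.14].

INTERFACE

Orientations are given as a rotation vector (axis times angle).
In Python, from plant import readout, viewer, order gives the robot as it stands.
- The arm moves only by the tool shift_gripper, called after ">>>" by a JSON object that holds its "api" and its "payload". Schema: {"type":"object","properties":{"moves":{"type":"array","items":{"type":"object","properties":{"x":{"type":"number"},"y":{"type":"number"},"z":{"type":"number"},"rz":{"type":"number"},"aperture":{"type":"number"}},"additionalProperties":false,"required":["aperture"]},"minItems":1,"maxItems":10},"only":{"type":"string"},"quiet":{"type":"boolean"},"lines":{"type":"string"}},"required":["moves"],"additionalProperties":false}. moves is a list of rows, 1 to 10 of them, each an object with the fields x, y, z (the shift in m), rz (a turn about the tool's z in rad), aperture (the finger opening in m); a field left out counts as zero (the opening has to be given); each row is the pose to reach, as a shift and turn from the pose commanded when the call began, along the tool's axes at that moment; what a row does not reach only later rows make up. A row lasts 1/8 s, in which the tool goes at most 0.0625 m and 0.188 rad, less where a joint would pass 70% of its speed; a pose out of reach is approached as far as the arm can. The fingers move at their own pace and stop on an object; the grip force is fixed at half the most. Time passes only in rows, so rows that do not move let the fingers close. The tool returns the time, the measured TCP pose, the force, the opening and the grip force at its end. only (a regular expression) keeps the lines of the reply that match it, lines (a string "A,B") keeps lines A to B, and quiet returns only ok. Input that does not fit is refused with a message, and nothing moves.
- readout.get_obs(): the state, without advancing time (a new reading comes with each control period).
- viewer.read_camera(name): name is "scene" or "top" or "wrist"; returns the picture (480x640x3 uint8, red, green, blue); there is no depth.
- viewer.get_calibration(name): a dict with "K" (3x3 intrinsics, pixels), "rvec" (rotation vector, rad) and "tvec" (3), from world to camera coordinates, as OpenCV has them; the wrist camera has in their place "T_tool_cam" (4x4, takes a point from camera to tool coordinates, whose origin is the TCP and whose axes are the flange's). Camera axes: x right, y down, z forward; pixel columns grow to the right and rows downward; lengths in m; the calibration is good to about 2 mm. A picture is of the moment at which its call begins: read the wrist's pose just before it. get_calibration takes no time and is no camera call.
- order.job_done(): hands the job in; it is judged then, once.
The state is a dict: "clock": time; "q": joint angles; "qvel": joint speeds; "tau": joint torques, N m; "tool_pos": TCP position; "ee_rot": TCP orientation; "wrist_force": force on the tool from outside, world axes, zero at the start; "ft_torque": the same for the moment, N m; "grip_width": finger opening in m; "grip_force": force on a finger pad.
Only numpy, scipy, OpenCV 4.12 (cv2) and the standard library are available. Lean on these libraries where they do the work, as an engineer would, in place of code of your own. Each camera call takes 0.05 s, during which the arm holds its last target. There are 200 camera calls.

## Working session

There is one attempt and no reset: what is moved stays moved. The work goes in short steps, Python scripts to look and compute and a tool call to move; the robot and the scene stay as the last step left them, time stands still between calls to the robot, and variables do not carry over. Pictures are saved under pics/ and viewed, at most 10 in all, crops included, and the job is handed in when it is done.

```bash
ls; mkdir -p pics
```

Run:
```python
from plant import readout, viewer
import cv2
for n in ("scene","top"):
    im=viewer.read_camera(n); cv2.imwrite(f"pics/{n}0.png",im[:,:,::-1])
    print(n,viewer.get_calibration(n))
print(viewer.get_calibration("wrist"))
print(readout.get_obs())
```

```text
pics
scene {'K': array([[440.34720463,   0.        , 319.81374001],
       [  0.        , 440.34720463, 240.94839927],
       [  0.        ,   0.        ,   1.        ]]), 'rvec': array([ 2.07126003,  1.08768915, -0.48597047]), 'tvec': array([-0.23380871, -0.13869309,  1.51318278])}
top {'K': array([[525.99626279,   0.        , 325.50343999],
       [  0.        , 525.99626279, 230.00083422],
       [  0.        ,   0.        ,   1.        ]]), 'rvec': array([ 2.13997595, -2.1842213 ,  0.08067472]), 'tvec': array([-0.03633641,  0.48124349,  1.43920233])}
{'K': array([[420.29108074,   0.        , 322.62963173],
       [  0.        , 420.29108074, 235.6549983 ],
       [  0.        ,   0.        ,   1.        ]]), 'T_tool_cam': array([[-3.81360805e-04, -9.47397140e-01, -3.20060173e-01,
         8.25968814e-02],
       [ 9.99999871e-01, -2.53615528e-04, -4.40811267e-04,
         4.40909575e-04],
       [ 3.36451104e-04, -3.20060299e-01,  9.47397114e-01,
        -1.43256948e-01],
       [ 0.00000000e+00,  0.00000000e+00,  0.00000000e+00,
         1.00000000e+00]])}
{'clock': 0.1, 'q': array([-1.32969420e+00,  1.04632379e-01,  9.65308575e-02,  1.56387403e+00,
       -1.53355150e-05,  1.35310304e+00]), 'qvel': array([ 0.00096026, -0.00123536,  0.00129478, -0.00107236, -0.00035368,
       -0.00118768]), 'tau': array([ 6.23358646e-03, -5.58205676e+01,  5.04721212e+01,  1.28979512e-02,
       -2.55348814e-04, -1.32431555e-05]), 'tool_pos': array([ 0.26565703, -0.53765563,  0.23059539]), 'ee_rot': array([-3.05814593e+00, -7.14101977e-01,  4.57499782e-05]), 'wrist_force': array([-0.70219835,  0.27370672, -0.92835422]), 'ft_torque': array([0.04333507, 0.03452698, 0.00293748]), 'grip_force': 0.0, 'grip_width': 0.0853157007572438}
```

View pics/top0.png

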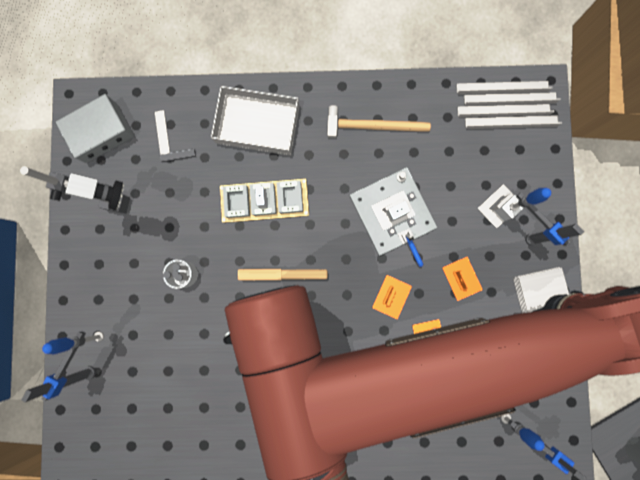

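View pics/scene0.png

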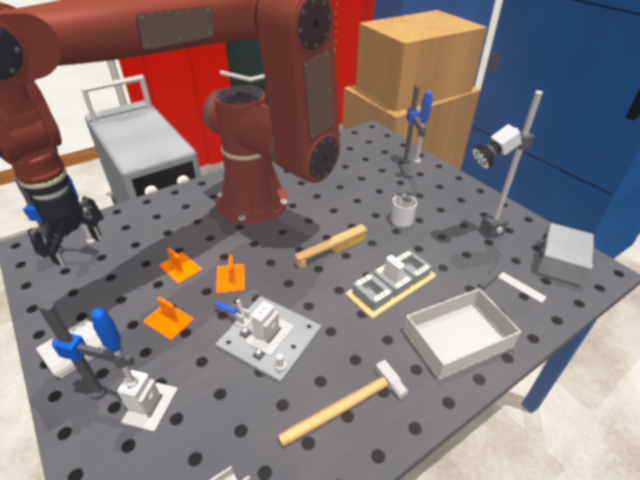

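The top view shows the jig near (393,212), the rack near (264,200) with the small block in the middle slot, and the inspection camera near (95,188), looking right. In the scene view the jig is near (267,330), the rack near (392,280) and the camera near (490,150). Next I'll enlarge these areas.

Run:
```python
import cv2,numpy as np
t=cv2.imread("pics/top0.png"); s=cv2.imread("pics/scene0.png")
def c(im,x,y,w,h,k):
    o=cv2.resize(im[y:y+h,x:x+w],None,fx=k,fy=k,interpolation=cv2.INTER_CUBIC)
    for i in range(0,w,10):
        cv2.line(o,(i*k,0),(i*k,8 if i%50 else 16),(0,0,255),1)
    for i in range(0,h,10):
        cv2.line(o,(0,i*k),(8 if i%50 else 16,i*k),(0,0,255),1)
    return o
a=np.vstack([np.hstack([c(t,345,165,100,100,4),c(t,214,165,100,100,4)]),np.hstack([c(t,40,150,100,50,4),c(t,40,200,100,50,4)])])
cv2.imwrite("pics/a.png",a)
b=np.vstack([np.hstack([c(s,215,285,100,100,4),c(s,460,85,100,100,4)]),np.hstack([c(s,345,245,100,50,4),c(s,345,265,100,50,4)])])
cv2.imwrite("pics/b.png",b)
```

```text
(no output)
```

View pics/a.png

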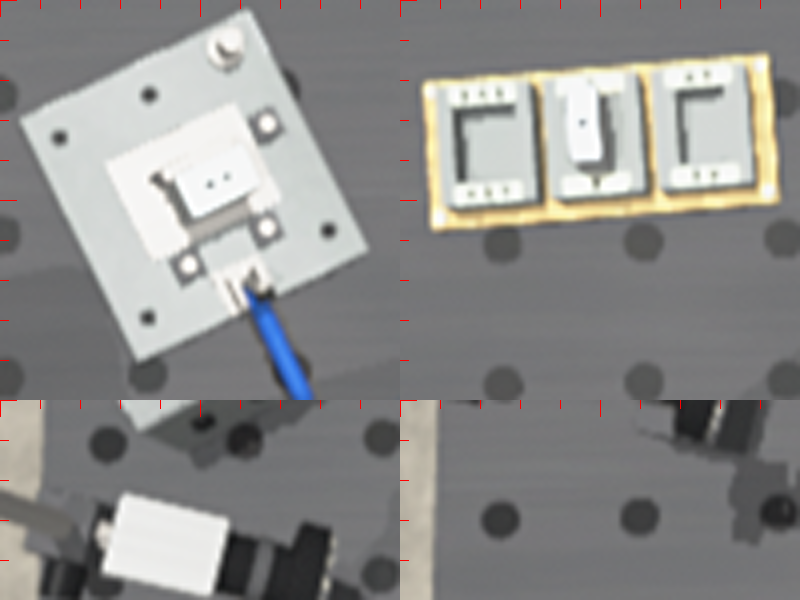

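View pics/b.png

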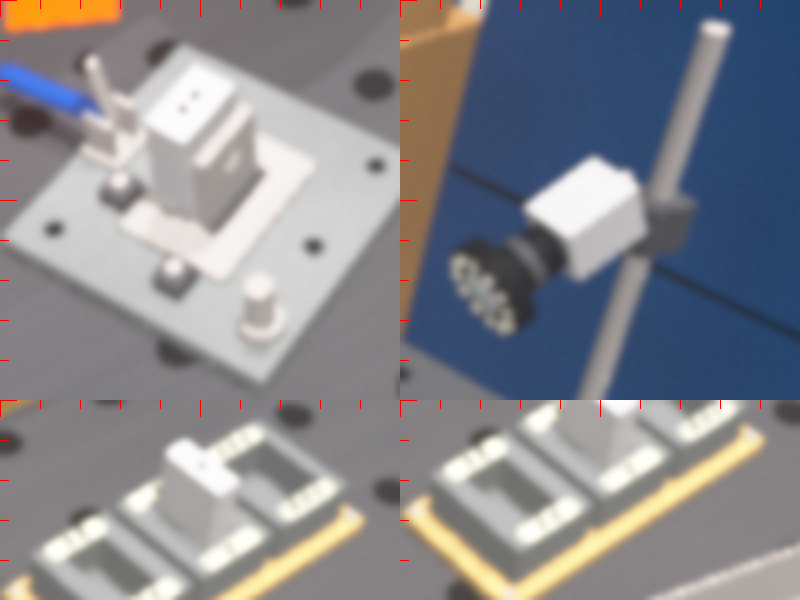

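Left slot has three marks, the middle one holds the small block, and the right one has two marks, so slot_two is the rightmost. The block's marks are at about (399.7,210.5) in the top view. The camera's ring light is at about (481,158) in the scene view.

Create h.py:
```python
import numpy as np, cv2
from scipy.spatial.transform import Rotation as R
from plant import readout, viewer
def cam(n,obs=None):
    c=viewer.get_calibration(n)
    if n!="wrist": return c["K"],R.from_rotvec(c["rvec"]).as_matrix(),np.array(c["tvec"])
    Rt=R.from_rotvec(obs["ee_rot"]).as_matrix(); T=c["T_tool_cam"]
    Rwc=Rt@T[:3,:3]; p=Rt@T[:3,3]+obs["tool_pos"]
    return c["K"],Rwc.T,-Rwc.T@p
def ray(C,px):
    K,Rm,t=C; d=Rm.T@np.linalg.inv(K)@np.array([px[0],px[1],1.]); return -Rm.T@t,d/np.linalg.norm(d)
def onz(C,px,z):
    o,d=ray(C,px); return o+d*(z-o[2])/d[2]
def tri(Cs,pxs):
    A=np.zeros((3,3));b=np.zeros(3)
    for C,p in zip(Cs,pxs):
        o,d=ray(C,p);M=np.eye(3)-np.outer(d,d);A+=M;b+=M@o
    return np.linalg.solve(A,b)
def proj(C,P):
    K,Rm,t=C; q=K@(Rm@np.asarray(P)+t); return q[:2]/q[2]
```

Run:
```python
from h import *
np.set_printoptions(precision=4,suppress=True)
T=cam("top");S=cam("scene")
def j(cx,cy): return (345+cx/4,165+cy/4)
def r(cx,cy): return (214+(cx-400)/4,165+cy/4)
P=np.array([onz(T,j(*p),.015) for p in [(20,122),(248,10),(368,248),(136,360)]])
print("jig",P,P.mean(0)[:2],[np.linalg.norm(P[i]-P[i-1]) for i in range(4)])
e=P[0]+P[1]-P[2]-P[3];print("yaw",np.arctan2(e[1],e[0]))
print("block top marks",onz(T,j(219,182),.1), "scene",onz(S,(215+188/4,285+102/4),.1))
B=np.array([onz(T,r(*p),.012) for p in [(422,80),(768,54),(778,202),(432,230)]])
print("board",B.mean(0)[:2],[np.linalg.norm(B[i]-B[i-1]) for i in range(4)])
e=B[0]+B[1]-B[2]-B[3];print("yaw",np.arctan2(e[1],e[0]))
B=np.array([onz(T,r(*p),.046) for p in [(650,66),(745,61),(755,187),(662,193)]])
print("slot2",B,B.mean(0)[:2],[np.linalg.norm(B[i]-B[i-1]) for i in range(4)])
print("post top",tri([T,S],[(22,170),(538.75,92.5)]),onz(T,(22,170),.455),onz(S,(538.75,92.5),.455))
print("box+ring: ring scene at z", [onz(S,(481.5,158),z) for z in (.25,.3,.35,.4)])
print("ring tri",tri([T,S],[(118,195),(481.5,158)]))
```

```text
jig [[ 0.577  -0.1167  0.015 ]
 [ 0.653  -0.279   0.015 ]
 [ 0.4828 -0.3564  0.015 ]
 [ 0.4083 -0.1931  0.015 ]] [ 0.5303 -0.2363] [np.float64(0.18519767621094785), np.float64(0.17916167018779589), np.float64(0.18691893434828943), np.float64(0.1794923227505037)]
yaw 0.4261754197145544
block top marks [ 0.5203 -0.2442  0.1   ] scene [ 0.5239 -0.2425  0.1   ]
board [0.5693 0.1261] [np.float64(0.10737094526747049), np.float64(0.2460880057079033), np.float64(0.10568351015412142), np.float64(0.2444738318861864)]
yaw 0.05831701821359501
slot2 [[0.6157 0.0862 0.046 ]
 [0.6177 0.0204 0.046 ]
 [0.5298 0.0149 0.046 ]
 [0.5271 0.0789 0.046 ]] [0.5726 0.0501] [np.float64(0.08893565273282164), np.float64(0.06580902960349051), np.float64(0.08802925710762041), np.float64(0.06407821156257276)]
post top [0.5727 0.5517 0.451 ] [0.5724 0.5499 0.455 ] [0.5778 0.5408 0.455 ]
box+ring: ring scene at z [array([0.504, 0.492, 0.25 ]), array([0.5535, 0.4139, 0.3   ]), array([0.603 , 0.3358, 0.35  ]), array([0.6524, 0.2577, 0.4   ])]
ring tri [0.546  0.4243 0.2927]
```

>>> {"api": "shift_gripper", "payload": {"moves": [{"x":0.06, "y":-0.025, "z":-0.02, "rz":0.01, "aperture":0.085}, {"x":0.12, "y":-0.05, "z":-0.02, "rz":0.02, "aperture":0.085}, {"x":0.18, "y":-0.075, "z":-0.02, "rz":0.033, "aperture":0.085}, {"x":0.24, "y":-0.1, "z":-0.02, "rz":0.033, "aperture":0.085}, {"x":0.3, "y":-0.126, "z":-0.02, "rz":0.033, "aperture":0.085}, {"x":0.359, "y":-0.151, "z":-0.02, "rz":0.033, "aperture":0.085}, {"x":0.359, "y":-0.151, "z":-0.02, "rz":0.033, "aperture":0.085}, {"x":0.359, "y":-0.151, "z":-0.02, "rz":0.033, "aperture":0.085}]}}

```text
clock: 1.1
tool_pos: [0.521, -0.2429, 0.2509]
ee_rot: [-3.07, -0.667, 0.001]
wrist_force: [-0.2, -0.7, -0.5]
grip_width: 0.0846
grip_force: 0.0
```

Run:
```python
from h import *
o=readout.get_obs(); im=viewer.read_camera("wrist"); cv2.imwrite("pics/w1.png",im[:,:,::-1]); np.savez("w1.npz",tool_pos=o["tool_pos"],ee_rot=o["ee_rot"]); print(o["tool_pos"],o["q"])
```

```text
[ 0.5210213  -0.24286161  0.25089752] [-6.63420371e-01  3.32872035e-02  5.90834297e-02  1.59726968e+00
 -3.14735390e-04  2.05038756e+00]
```

View pics/w1.png

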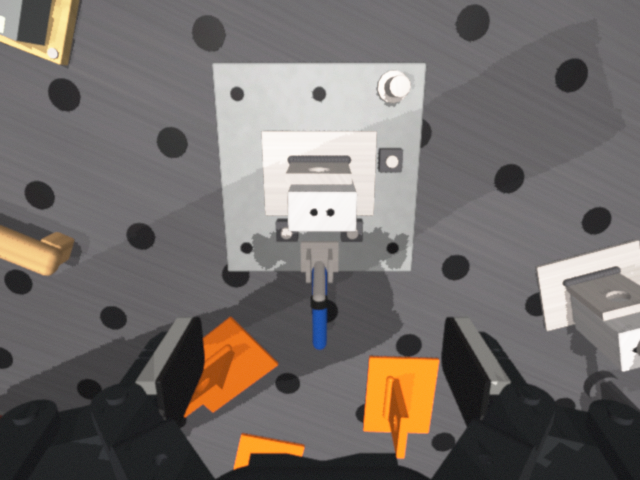

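The wrist view shows the block's top face with corners at (288,191), (356,192), (355,230) and (288,230), and its marks at (314,212) and (330.5,212). The base plate's top edge runs from (263,131) to (376,132).

Run:
```python
from h import *
np.set_printoptions(precision=4,suppress=True)
o=np.load("w1.npz");W=cam("wrist",o)
P=np.array([onz(W,p,.1) for p in [(288,191),(356,192),(355.5,230),(288,230)]])
M=np.array([onz(W,p,.1) for p in [(314,212),(330.5,212)]])
d=M[1]-M[0];e=P[1]-P[0]+P[2]-P[3]
print(P,P.mean(0),M.mean(0),[np.linalg.norm(P[i]-P[i-1]) for i in range(4)],np.arctan2(d[0],-d[1]),np.arctan2(e[0],-e[1]))
J=np.array([onz(W,p,.015) for p in [(213,63),(426,63),(411,271),(229,272)]])
d=J[1]-J[0]+J[2]-J[3];print("jig",J.mean(0),np.arctan2(d[0],-d[1]))
B=np.array([onz(W,p,.02) for p in [(263,131),(376,132)]]);d=B[1]-B[0]
print("base +x edge",B.mean(0),np.linalg.norm(d),np.arctan2(d[0],-d[1]))
Rt=R.from_rotvec(o["ee_rot"]).as_matrix();print("tool x yaw",np.arctan2(Rt[1,0],Rt[0,0]),"shift to block",Rt.T@(np.r_[M.mean(0)[:2],.06]-o["tool_pos"]))
y=.426;print("expected block from base edge",B.mean(0)[:2]-.05*np.array([np.cos(y),np.sin(y)]))
```

```text
[[ 0.5261 -0.2137  0.1   ]
 [ 0.5456 -0.2581  0.1   ]
 [ 0.5198 -0.2702  0.1   ]
 [ 0.4992 -0.2251  0.1   ]] [ 0.5227 -0.2418  0.1   ] [ 0.5221 -0.2423  0.1   ] [np.float64(0.02924113189984782), np.float64(0.04851629256091066), np.float64(0.028501917943274432), np.float64(0.04964106908489691)] 0.427617925095655 0.42020666474741847
jig [ 0.5309 -0.2356  0.015 ] 0.43053810291961525
base +x edge [ 0.5667 -0.2193  0.02  ] 0.09797310227810911 0.4188489730106767
tool x yaw 0.4277849630532172 shift to block [0.0014 0.     0.1909]
expected block from base edge [ 0.5212 -0.2399]
```

>>> {"api": "shift_gripper", "payload": {"moves": [{"x":0.001, "z":0.06, "aperture":0.085}, {"x":0.001, "z":0.12, "aperture":0.085}, {"x":0.001, "z":0.165, "aperture":0.085}, {"x":0.001, "z":0.19, "aperture":0.085}, {"x":0.001, "z":0.19, "aperture":0.03}, {"x":0.001, "z":0.19, "aperture":0.03}, {"x":0.001, "z":0.19, "aperture":0.03}, {"x":0.001, "z":0.19, "aperture":0.03}, {"x":0.001, "z":0.19, "aperture":0.03}, {"x":0.001, "z":0.19, "aperture":0.03}]}}

```text
clock: 2.4
tool_pos: [0.5224, -0.2443, 0.063]
ee_rot: [3.068, 0.663, 0.002]
wrist_force: [-2.1, -1.5, 6.1]
grip_width: 0.0494
grip_force: 65.4
```

>>> {"api": "shift_gripper", "payload": {"moves": [{"z":-0.04, "aperture":0.03}, {"z":-0.1, "aperture":0.03}, {"z":-0.15, "aperture":0.03}, {"x":0.02, "y":-0.035, "z":-0.16, "rz":-0.17, "aperture":0.03}, {"x":0.048, "y":-0.07, "z":-0.16, "rz":-0.35, "aperture":0.03}, {"x":0.072, "y":-0.106, "z":-0.16, "rz":-0.52, "aperture":0.03}, {"x":0.096, "y":-0.141, "z":-0.16, "rz":-0.7, "aperture":0.03}, {"x":0.12, "y":-0.176, "z":-0.16, "rz":-0.87, "aperture":0.03}, {"x":0.144, "y":-0.212, "z":-0.16, "rz":-1.04, "aperture":0.03}, {"x":0.168, "y":-0.247, "z":-0.16, "rz":-1.202, "aperture":0.03}]}}

```text
clock: 3.65
tool_pos: [0.5726, 0.0528, 0.2211]
ee_rot: [-2.15, -2.29, 0.0]
wrist_force: [1.3, -0.3, -3.2]
grip_width: 0.0496
grip_force: 64.9
```

>>> {"api": "shift_gripper", "payload": {"moves": [{"aperture":0.03}, {"aperture":0.03}]}}

```text
clock: 3.9
tool_pos: [0.5725, 0.0511, 0.221]
ee_rot: [-2.158, -2.283, 0.001]
wrist_force: [-0.8, -0.7, -4.0]
grip_width: 0.0496
grip_force: 65.0
```

Run:
```python
from h import *
o=readout.get_obs(); im=viewer.read_camera("wrist"); cv2.imwrite("pics/w2.png",im[:,:,::-1]); np.savez("w2.npz",tool_pos=o["tool_pos"],ee_rot=o["ee_rot"]); print(o["tool_pos"],o["q"],o["grip_width"],o["grip_force"])
Rt=R.from_rotvec(o["ee_rot"]).as_matrix();print("tool x yaw",np.arctan2(Rt[1,0],Rt[0,0]))
```

```text
[0.57247792 0.05112982 0.22104238] [-1.38201827e-01  2.54967863e-02 -3.08034797e-03  1.54265080e+00
 -3.02697508e-04  1.37610019e+00] 0.04964407218830388 64.95971202850342
tool x yaw 1.6272907550217577
```

View pics/w2.png

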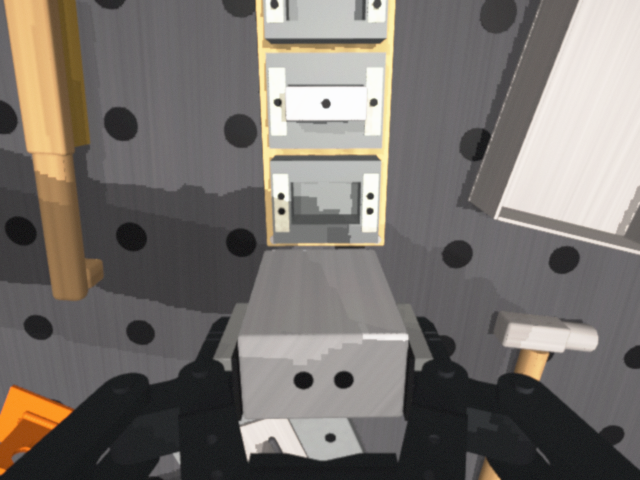

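Slot_two is just ahead of the held block. Its rim marks are at (281,196), (281,211), (370,196) and (370,211). The block's own marks are at (303,380) and (344,380), and its top-face corners are at (238,336), (408,334), (405,415) and (243,415).

Run:
```python
from h import *
np.set_printoptions(precision=4,suppress=True)
o=np.load("w2.npz");W=cam("wrist",o);T=cam("top")
Rt=R.from_rotvec(o["ee_rot"]).as_matrix()
M=np.array([onz(W,p,.046) for p in [(281,196),(281,211),(370,196),(370,211)]])
d=M[2]+M[3]-M[0]-M[1];print("slot",M.mean(0),"d",np.linalg.norm(d)/2,"yaw",np.arctan2(d[0],-d[1]))
s=onz(W,(326,104),.092+.004);print("small",s, "slot est from it",s[:2]-.075*np.array([np.cos(1.627),np.sin(1.627)]))
zt=o["tool_pos"][2]+.037
B=np.array([onz(W,p,zt) for p in [(303.5,380),(344,380)]]);d=B[1]-B[0];print("block",B.mean(0),"yaw",np.arctan2(d[0],-d[1]))
C=np.array([onz(W,p,zt) for p in [(238,336),(408,334),(405,415),(243,415)]]);print(C.mean(0),[np.linalg.norm(C[i]-C[i-1]) for i in range(4)])
print("tool frame offs block",Rt.T@(B.mean(0)-o["tool_pos"]),Rt.T@(C.mean(0)-o["tool_pos"]))
```

```text
slot [0.5748 0.0523 0.046 ] d 0.06934164646969504 yaw 1.627206890321717
small [0.5705 0.1273 0.096 ] slot est from it [0.5747 0.0524]
block [0.5732 0.0514 0.258 ] yaw 1.6278078057220369
[0.5731 0.0526 0.258 ] [np.float64(0.02826582669974355), np.float64(0.04928458494574733), np.float64(0.028928134957084763), np.float64(0.05048252587424727)]
tool frame offs block [ 0.0002  0.0007 -0.037 ] [ 0.0015  0.0007 -0.037 ]
```

>>> {"api": "shift_gripper", "payload": {"moves": [{"x":0.0008, "y":0.0016, "z":0.05, "aperture":0.03}, {"x":0.0008, "y":0.0016, "z":0.09, "aperture":0.03}, {"x":0.0008, "y":0.0016, "z":0.115, "aperture":0.03}, {"x":0.0008, "y":0.0016, "z":0.128, "aperture":0.03}, {"x":0.0008, "y":0.0016, "z":0.133, "aperture":0.03}, {"x":0.0008, "y":0.0016, "z":0.138, "aperture":0.03}, {"x":0.0008, "y":0.0016, "z":0.141, "aperture":0.03}]}}

```text
clock: 4.82
tool_pos: [0.5747, 0.0519, 0.0809]
ee_rot: [2.157, 2.283, 0.001]
wrist_force: [-0.4, 0.0, -3.5]
grip_width: 0.0495
grip_force: 64.9
```

>>> {"api": "shift_gripper", "payload": {"moves": [{"z":0.005, "aperture":0.03}, {"z":0.01, "aperture":0.03}, {"z":0.014, "aperture":0.03}, {"z":0.018, "aperture":0.03}, {"z":0.02, "aperture":0.03}, {"z":0.021, "aperture":0.03}, {"z":0.021, "aperture":0.03}]}}

```text
clock: 5.7
tool_pos: [0.5742, 0.052, 0.0594]
ee_rot: [2.157, 2.284, 0.0]
wrist_force: [-0.2, -0.2, -2.9]
grip_width: 0.049
grip_force: 65.1
```

>>> {"api": "shift_gripper", "payload": {"moves": [{"z":0.001, "aperture":0.03}, {"z":0.0015, "aperture":0.03}, {"z":0.002, "aperture":0.03}, {"z":0.002, "aperture":0.03}]}}

```text
clock: 6.2
tool_pos: [0.5744, 0.0519, 0.059]
ee_rot: [2.157, 2.283, 0.0]
wrist_force: [-6.3, 0.7, 11.6]
grip_width: 0.0498
grip_force: 66.4
```

>>> {"api": "shift_gripper", "payload": {"moves": [{"z":0.001, "aperture":0.075}, {"aperture":0.075}, {"aperture":0.075}, {"aperture":0.075}, {"aperture":0.075}, {"z":-0.04, "aperture":0.075}, {"z":-0.1, "aperture":0.075}, {"z":-0.15, "aperture":0.075}, {"z":-0.18, "aperture":0.075}, {"z":-0.18, "aperture":0.075}]}}

```text
clock: 7.45
tool_pos: [0.5756, 0.0519, 0.2402]
ee_rot: [2.155, 2.281, 0.004]
wrist_force: [-0.7, 0.9, -1.3]
grip_width: 0.0755
grip_force: 0.0
```

Run:
```python
from h import *
o=readout.get_obs(); im=viewer.read_camera("wrist")[:,:,::-1]; print(o["tool_pos"],o["q"])
t=viewer.read_camera("scene")[:,:,::-1]; np.savez("w3.npz",tool_pos=o["tool_pos"],ee_rot=o["ee_rot"])
a=np.vstack([im[80:440,120:520],]);b=cv2.resize(t[60:180,440:573],None,fx=3,fy=3,interpolation=cv2.INTER_CUBIC)
cv2.imwrite("pics/w3.png",np.hstack([a,b]))
```

```text
[0.5755503  0.05185025 0.2402286 ] [-1.36292761e-01  3.21459516e-02  3.85011704e-02  1.57232444e+00
 -9.85075175e-05  1.37751457e+00]
```

View pics/w3.png

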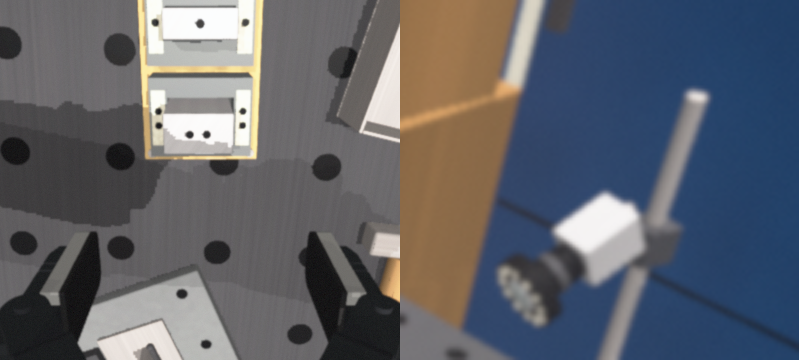

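The block stands in its slot, with its marks at full-picture pixels (310,214) and (327,214). Next I'll go above the upright, turned to grip across its thickness, and look.

>>> {"api": "shift_gripper", "payload": {"moves": [{"x":-0.05, "y":-0.01, "rz":-0.1, "aperture":0.075}, {"x":-0.1, "y":-0.02, "rz":-0.2, "aperture":0.075}, {"x":-0.15, "y":-0.03, "rz":-0.3, "aperture":0.07}, {"x":-0.2, "y":-0.04, "rz":-0.37, "aperture":0.06}, {"x":-0.25, "y":-0.05, "rz":-0.37, "aperture":0.06}, {"x":-0.283, "y":-0.051, "rz":-0.37, "aperture":0.06}, {"x":-0.283, "y":-0.051, "rz":-0.37, "aperture":0.06}, {"x":-0.283, "y":-0.051, "rz":-0.37, "aperture":0.06}]}}

```text
clock: 8.55
tool_pos: [0.539, -0.2326, 0.2361]
ee_rot: [-1.699, -2.64, -0.0]
wrist_force: [0.7, 0.9, -0.8]
grip_width: 0.0608
grip_force: 0.0
```

Run:
```python
from h import *
np.set_printoptions(precision=4,suppress=True)
w=cam("wrist",np.load("w3.npz"));print("block",onz(w,(318.5,214),.096))
o=readout.get_obs(); im=viewer.read_camera("wrist")[:,:,::-1]; print(o["tool_pos"],o["q"])
np.savez("w4.npz",tool_pos=o["tool_pos"],ee_rot=o["ee_rot"])
Rt=R.from_rotvec(o["ee_rot"]).as_matrix();print("tool x yaw",np.arctan2(Rt[1,0],Rt[0,0]))
cv2.imwrite("pics/w4.png",cv2.resize(im[100:340,180:500],None,fx=2.5,fy=2.5,interpolation=cv2.INTER_CUBIC))
```

```text
block [0.5734 0.0528 0.096 ]
[ 0.539  -0.2326  0.2361] [-0.6301  0.0681  0.068   1.5728  0.0002  0.5137]
tool x yaw 1.997763277335159
```

View pics/w4.png

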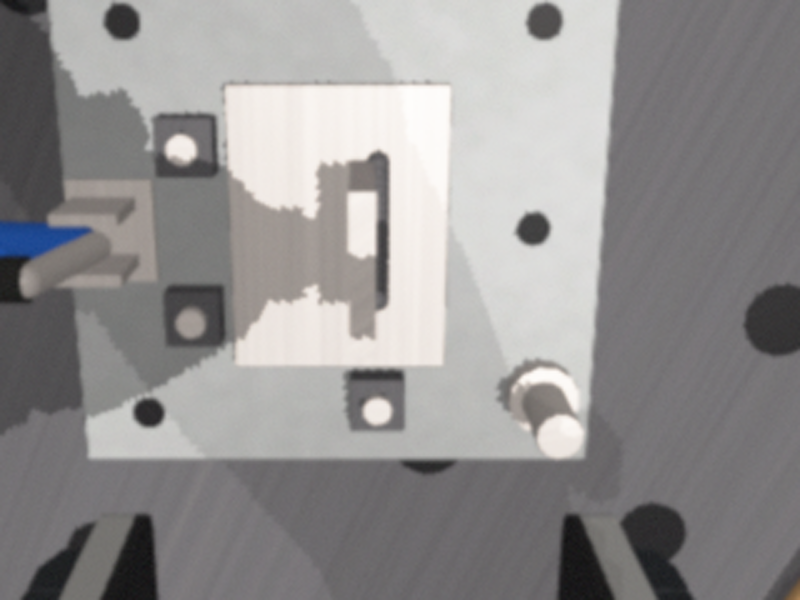

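The upright's top face has crop corners (348,161), (377,161), (376,338) and (350,338). The base plate's corners are (224,85), (451,84), (442,364) and (236,365).

Run:
```python
from h import *
np.set_printoptions(precision=4,suppress=True)
o=np.load("w4.npz");W=cam("wrist",o);f=lambda p:(180+p[0]/2.5,100+p[1]/2.5)
Rt=R.from_rotvec(o["ee_rot"]).as_matrix()
for z,ps in ((.085,[(348,161),(377,161),(376,338),(350,338)]),(.02,[(224,85),(451,84),(442,364),(236,365)])):
    P=np.array([onz(W,f(p),z) for p in ps]);e=P[1]+P[2]-P[0]-P[3];g=P[0]+P[1]-P[2]-P[3]
    print(P.mean(0),[np.linalg.norm(P[i]-P[i-1]) for i in range(4)],"yaw",np.arctan2(e[1],e[0]),np.arctan2(-g[0],g[1]),"tool",Rt.T@(P.mean(0)-o["tool_pos"]))
# lens from fresh scene view vs top estimates
S=cam("scene");T=cam("top")
r=(440+(528-400)/3,60+291/3);p=(440+(697-400)/3,60+97/3);print("ring px",r,"post",p)
t=tri([T,S],[(22,170),p]);print(t)
```

```text
[ 0.5367 -0.2233  0.085 ] [np.float64(0.052182899014130334), np.float64(0.008110186800415062), np.float64(0.05217898158065153), np.float64(0.007680956865343769)] yaw 0.4269512100857681 0.43120961916984546 tool [0.0091 0.0019 0.1511]
[ 0.5326 -0.2342  0.02  ] [np.float64(0.0993824705605227), np.float64(0.07575738234724784), np.float64(0.09929069142324931), np.float64(0.07493082179030607)] yaw 0.4316479850844147 0.4263167678383187 tool [ 0.0007 -0.0063  0.2161]
ring px (482.6666666666667, 157.0) post (539.0, 92.33333333333334)
[0.5729 0.5517 0.4514]
```

>>> {"api": "shift_gripper", "payload": {"moves": [{"x":0.001, "y":0.002, "z":0.06, "aperture":0.06}, {"x":0.001, "y":0.002, "z":0.12, "aperture":0.06}, {"x":0.001, "y":0.002, "z":0.16, "aperture":0.06}, {"x":0.001, "y":0.002, "z":0.186, "aperture":0.06}, {"x":0.001, "y":0.002, "z":0.186, "aperture":0}, {"x":0.001, "y":0.002, "z":0.186, "aperture":0}, {"x":0.001, "y":0.002, "z":0.186, "aperture":0}, {"x":0.001, "y":0.002, "z":0.186, "aperture":0}, {"x":0.001, "y":0.002, "z":0.186, "aperture":0}, {"x":0.001, "y":0.002, "z":0.186, "aperture":0}]}}

```text
clock: 9.85
tool_pos: [0.5415, -0.2323, 0.053]
ee_rot: [1.699, 2.64, -0.0]
wrist_force: [-1.9, 0.5, 6.6]
grip_width: 0.0067
grip_force: 61.9
```

>>> {"api": "shift_gripper", "payload": {"moves": [{"aperture":0}, {"aperture":0}, {"aperture":0}]}}

```text
clock: 10.22
tool_pos: [0.5415, -0.2323, 0.053]
ee_rot: [1.699, 2.64, -0.0]
wrist_force: [-2.2, -0.1, 6.3]
grip_width: 0.0068
grip_force: 61.9
```

>>> {"api": "shift_gripper", "payload": {"moves": [{"z":-0.02, "aperture":0}, {"z":-0.06, "aperture":0}, {"z":-0.12, "aperture":0}, {"z":-0.17, "aperture":0}, {"z":-0.2, "aperture":0}, {"z":-0.2, "aperture":0}]}}

```text
clock: 10.98
tool_pos: [0.5418, -0.2323, 0.2547]
ee_rot: [1.698, 2.637, -0.0]
wrist_force: [0.2, -0.3, -4.8]
grip_width: 0.0069
grip_force: 60.5
```

Run:
```python
import cv2,numpy as np
t=cv2.imread("pics/top0.png"); s=cv2.imread("pics/scene0.png")
k=6
def c(im,x,y,w,h):
    o=cv2.resize(im[y:y+h,x:x+w],None,fx=k,fy=k,interpolation=cv2.INTER_CUBIC)
    for i in range(0,w,10): cv2.line(o,(i*k,0),(i*k,8),(0,0,255),1)
    for i in range(0,h,10): cv2.line(o,(0,i*k),(8,i*k),(0,0,255),1)
    return o
a=np.vstack([c(t,10,158,130,62),np.hstack([c(s,465,139,65,38),c(s,505,84,65,38)])])
cv2.imwrite("pics/c.png",a)
```

```text
(no output)
```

View pics/c.png

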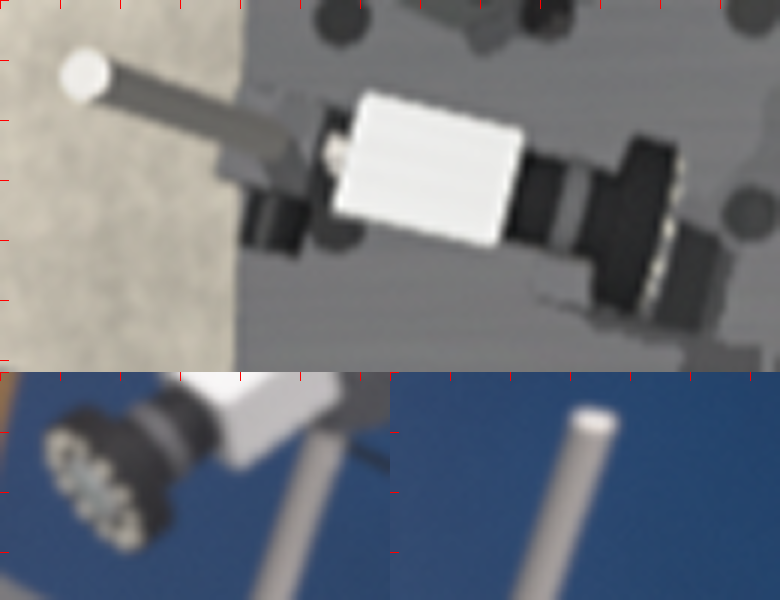

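The top crop shows the post top at (24.2,170.5) and the ring face's middle near (120.5,196.6). In the scene view the ring's centre is at about (480.7,158.7) and the post top at (539.2,91.7).

Run:
```python
from h import *
np.set_printoptions(precision=4,suppress=True)
S=cam("scene");T=cam("top")
post=onz(T,(24.2,170.5),.455); print("post",post,tri([T,S],[(24.2,170.5),(539.2,91.7)]))
f=lambda p:(10+p[0]/6,158+p[1]/6)
L=tri([T,S],[f((662,232)),(480.7,158.7)]);print("lens",L,"repr",proj(T,L)-f((662,232)),proj(S,L)-[480.7,158.7])
v=post-L;print("d",np.hypot(*v[:2]),"yaw",np.arctan2(v[1],v[0]))
for a,b in [((368,92),(333,212)),((525,130),(497,247)),((678,150),(648,312))]:
    d=onz(T,f(b),.33)-onz(T,f(a),.33);print("yaw from edge",np.arctan2(-d[0],d[1])%np.pi)
y=1.35
for y in (1.35,np.arctan2(v[1],v[0])):
  c=np.array([np.cos(y),np.sin(y)])
  print("focus",L[:2]-.156*c,L[2]-.09, "TCP",L[:2]-.162*c, L[2]-.09+.031)
```

```text
post [0.5713 0.5454 0.455 ] [0.5729 0.5479 0.4531]
lens [0.5439 0.4216 0.2898] repr [-0.9648 -0.8283] [-1.0956  0.2625]
d 0.12681240919486825 yaw 1.3532431899550925
yaw from edge 1.3118668919328913
yaw from edge 1.3570673577429593
yaw from edge 1.4050194206212945
focus [0.5097 0.2694] 0.1998408223167413 TCP [0.5084 0.2635] 0.2308408223167413
focus [0.5102 0.2693] 0.1998408223167413 TCP [0.5089 0.2634] 0.2308408223167413
```

>>> {"api": "shift_gripper", "payload": {"moves": [{"x":0.025, "y":0.01, "rz":-0.05, "aperture":0}, {"x":0.07, "y":0.027, "rz":-0.15, "aperture":0}, {"x":0.12, "y":0.046, "rz":-0.26, "aperture":0}, {"x":0.17, "y":0.065, "rz":-0.37, "aperture":0}, {"x":0.22, "y":0.084, "rz":-0.48, "aperture":0}, {"x":0.27, "y":0.103, "rz":-0.59, "aperture":0}, {"x":0.32, "y":0.122, "rz":-0.69, "aperture":0}, {"x":0.37, "y":0.141, "z":0.005, "rz":-0.79, "aperture":0}, {"x":0.41, "y":0.157, "z":0.012, "rz":-0.86, "aperture":0}, {"x":0.44, "y":0.168, "z":0.018, "rz":-0.91, "aperture":0}]}}

```text
clock: 12.22
tool_pos: [0.5101, 0.2402, 0.2309]
ee_rot: [-0.361, -3.118, 0.001]
wrist_force: [0.1, -0.6, -4.4]
grip_width: 0.0071
grip_force: 60.4
```

>>> {"api": "shift_gripper", "payload": {"moves": [{"x":0.014, "y":-0.015, "z":0.003, "rz":-0.01, "aperture":0}, {"x":0.014, "y":-0.015, "z":0.003, "rz":-0.018, "aperture":0}, {"x":0.014, "y":-0.015, "z":0.003, "rz":-0.018, "aperture":0}, {"x":0.014, "y":-0.015, "z":0.003, "rz":-0.018, "aperture":0}]}}

```text
clock: 12.72
tool_pos: [0.4946, 0.2269, 0.2299]
ee_rot: [-0.339, -3.123, 0.0]
wrist_force: [-0.4, 0.1, -4.2]
grip_width: 0.0067
grip_force: 60.8
```

Run:
```python
from h import *
o=readout.get_obs();Rt=R.from_rotvec(o["ee_rot"]).as_matrix();print("yaw",np.arctan2(Rt[1,0],Rt[0,0]),"err",Rt.T@(np.array([.5109,.263,.231])-o["tool_pos"]),o["qvel"].round(3))
```

```text
yaw 2.9251035225458306 err [-0.00812899  0.03876678 -0.00105995] [-0.003  0.001  0.007  0.004  0.    -0.001]
```

>>> {"api": "shift_gripper", "payload": {"moves": [{"x":-0.002, "y":0.013, "aperture":0}, {"x":-0.005, "y":0.026, "z":-0.001, "aperture":0}, {"x":-0.008, "y":0.035, "z":-0.001, "aperture":0}, {"x":-0.008, "y":0.039, "z":-0.001, "aperture":0}, {"x":-0.008, "y":0.039, "z":-0.001, "aperture":0}, {"x":-0.008, "y":0.039, "z":-0.001, "aperture":0}]}}

```text
clock: 13.48
tool_pos: [0.5105, 0.2633, 0.2312]
ee_rot: [-0.338, -3.123, 0.0]
wrist_force: [-0.3, -0.0, -4.2]
grip_width: 0.0069
grip_force: 60.8
```

Run:
```python
from h import *
np.set_printoptions(precision=4,suppress=True)
o=readout.get_obs();Rt=R.from_rotvec(o["ee_rot"]).as_matrix();print("yaw",np.arctan2(Rt[1,0],Rt[0,0]),"err",Rt.T@(np.array([.5109,.263,.231])-o["tool_pos"]))
s=viewer.read_camera("scene")[:,:,::-1];t=viewer.read_camera("top")[:,:,::-1]
S=cam("scene");T=cam("top");F=(.510,.269,.200);print("focus px",proj(S,F),proj(T,F))
a=cv2.resize(s[100:300,380:580],None,fx=2,fy=2,interpolation=cv2.INTER_CUBIC);b=cv2.resize(t[140:340,60:260],None,fx=2,fy=2,interpolation=cv2.INTER_CUBIC)
p=(proj(S,F)-[380,100])*2;cv2.drawMarker(a,(int(p[0]),int(p[1])),(0,0,255),0,8)
cv2.imwrite("pics/f.png",np.hstack([a,b]))
```

```text
yaw 2.9257055640798733 err [-0.0005 -0.0002  0.0002]
focus px [423.6486 199.337 ] [195.6598 213.8985]
```

View pics/f.png

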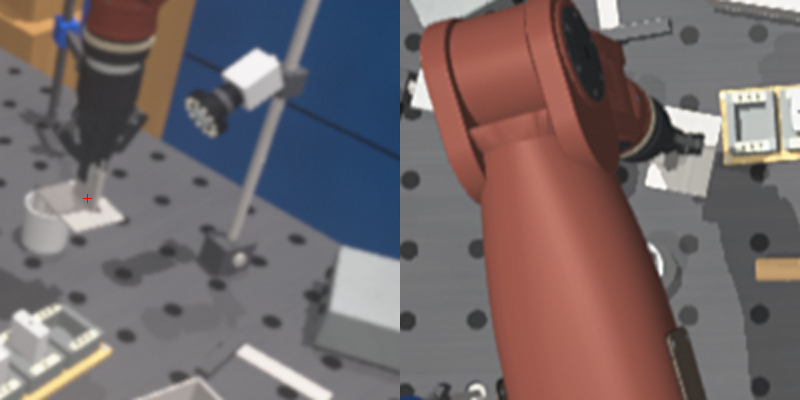

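The bracket hangs level from the fingers with its upright towards the camera. The base plate's crop corners are near (124,214) and (78,231). I'll compare them with the corners my model predicts.

Run:
```python
from h import *
np.set_printoptions(precision=1,suppress=True)
S=cam("scene");T=cam("top");y=1.355
Rz=R.from_euler('z',y).as_matrix();t=np.array([.5105,.2633,.2312])
O=t-Rz@np.array([.008,-.002,.038])
for b in [(.038,.05),(.038,-.05),(-.038,-.05),(-.038,.05)]:
    P=O+Rz@np.array([*b,.005]);print(b,(proj(S,P)-[380,100])*2,(proj(T,P)-[60,140])*2+[400,0])
P=O+Rz@np.array([.008,0,.065]);print("upright top",(proj(S,P)-[380,100])*2)
```

```text
(0.038, 0.05) [ 82.5 176.2] [643.4 184. ]
(0.038, -0.05) [123.7 216.3] [661.2 105.1]
(-0.038, -0.05) [ 73.9 229.6] [720.9 116.7]
(-0.038, 0.05) [ 34.9 188. ] [703.5 196. ]
upright top [ 90.8 163. ]
```

Predicted corners match the picture to within about 1–2 px (124,216 / 74,230 / 35,188; top view 661,105 / 721,117 / 703,196), and the bracket is steady.

```bash
python3 -c "
from plant import order
print(order.job_done())"
```

```text
the job is handed in; nothing more can be done
None
```

I handed the job in: the block is let go in slot_two, and the arm is holding the bracket at the focus point, level and steady, with the seam towards the lens; the hand-in returned no verdict.

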